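# Find the worn drink pump by its shaft's end float

### The job

One of the three drink pumps has lost a thrust washer, so its shaft floats much farther than the others'. First push all three shafts fully home, then draw them out by the blue discs until you have found the worn one; work gently, never putting more than 15 N on a shaft, so do not clamp it. Leave the worn shaft pulled right out, the two sound ones fully home, and the red marker standing in the middle of the white pad on the worn pump; leave the shakers and the ketchup alone.

Things in the scene. Friction and masses are not known exactly. Their poses are not given: they have to be found in the camera images.
- bank: fixed bank of three equal drink pumps on a steel tray 240 (x) x 400 (y) x 16 mm. Origin: centre of its underside, on the counter; x points from the blue discs to the motors, z up. Pumps at y = +130, 0, -130 mm: grey motor, 66 mm diameter, x = -20 to +70 mm, axis 75 mm high; brass nose, 28 mm diameter, ends at x = -35 mm. Sound shafts stop 5 to 7 mm out of home, the worn one about 15 mm; which is worn varies
- shaft_left: 11 mm steel shaft of the pump on the +y side of the bank, with a blue disc 70 mm wide, 14 mm thick. Origin: disc centre; axes as the bank's. Slides along x only, 2 N friction, stays put. Home: disc centre at bank x = -95 mm, 75 mm high; starts 3 to 4.2 mm out (towards -x). Stops are hidden rubber, about 8 N/mm. Push the disc's front face, draw its back face, never clamp it; 15 N at most
- shaft_mid: 11 mm steel shaft of the pump in the middle of the bank, with a blue disc 70 mm wide, 14 mm thick. Origin: disc centre; axes as the bank's. Slides along x only, 2 N friction, stays put. Home: disc centre at bank x = -95 mm, 75 mm high; starts 3 to 4.2 mm out (towards -x). Stops are hidden rubber, about 8 N/mm. Push the disc's front face, draw its back face, never clamp it; 15 N at most
- shaft_right: 11 mm steel shaft of the pump on the -y side of the bank, with a blue disc 70 mm wide, 14 mm thick. Origin: disc centre; axes as the bank's. Slides along x only, 2 N friction, stays put. Home: disc centre at bank x = -95 mm, 75 mm high; starts 3 to 4.2 mm out (towards -x). Stops are hidden rubber, about 8 N/mm. Push the disc's front face, draw its back face, never clamp it; 15 N at most
- pad_left (a point): centre of the upper face of the flat white pad, 64 x 64 mm, on top of the motor of the pump on the +y side of the bank; 115 mm above the counter, at x = +25 mm in the bank's frame
- pad_mid (a point): centre of the upper face of the flat white pad, 64 x 64 mm, on top of the motor of the pump in the middle of the bank; 115 mm above the counter, at x = +25 mm in the bank's frame
- pad_right (a point): centre of the upper face of the flat white pad, 64 x 64 mm, on top of the motor of the pump on the -y side of the bank; 115 mm above the counter, at x = +25 mm in the bank's frame
- marker: loose red plastic marker, 60 g: round foot 44 mm diameter and 8 mm thick, round stem 22 mm diameter from 8 to 53 mm height, white cap 26 mm diameter from 53 to 59 mm. Origin: centre of the underside of the foot, z up along the stem. Stands on the counter at one side of the bank, where the salt shaker stands at the other side, or the other way round
- salt: salt shaker, white with steel top, 42 mm diameter, 82 mm high, loose; origin at the centre of its underside; not to be disturbed
- pepper: pepper shaker, dark with steel top, 42 mm diameter, 82 mm high, loose, at the left of the bank; origin at the centre of its underside; not to be disturbed
- ketchup: red ketchup bottle, 52 x 72 mm, 180 mm high, loose, at the right of the bank; origin at the centre of its underside; not to be disturbed
Mind the look-alikes: they are no part of the job. There is more than one size of the marker; the one meant has the size given above.

How it is judged:
By the outcome, as a careful person would: the job done as asked, in the order asked, and still so for the second after the job is handed in, with the robot touching nothing.
It also fails if it takes over 72 s, if anything falls off the work surface, if the arm or the gripper's body presses on something with over 40 N, if the wrist force passes 120 N, or if a joint passes its speed limit or range.

### The arm

A 6-joint arm with a two-finger parallel gripper is mounted at the origin on the work surface. World frame = base frame: x ahead of the robot, y to its left, z up, the work surface at z = 0. Lengths are in m, angles in rad, forces in N, time in s.
With the tool pointing down it reaches from about 0.3 to 0.825 m from the base axis. Payload 5.4 kg.
Tool frame: the origin (TCP) lies at the centre of the arm's flange, where the gripper is bolted on; the fingertips stand ctrl.tips_ahead ahead of it and the grasp point (between the pads) lies 171 mm ahead of it (ctrl.tips_ahead is the distance from the TCP to the fingertips, in m); y points along the fingers, x is the direction in which the jaws open and shut, and the axes are right-handed (so a half turn about y gives the same grasp; the last joint's range is limited). The gripper opens to 92 mm and grips with 3 to 60 N. Pads are 20 mm wide; open, the fingers measure 128 mm over their backs; the gripper's body (75 mm by 189 mm) begins 69 mm behind the grasp point.
Start: joints at [-1.463, 0.158, 1.597, -0, 1.386, -0.21], TCP at [0.18, -0.546, 0.405] pointing down, gripper open.
Joint ranges: [-2.91, 2.91], [-0.94, 2.29], [0.18, 2.7], [-1.29, 4.43], [0.17, 2.64], [-3, 3]. Speed limits (rad/s): [2.57, 2.57, 3.14, 3.14, 3.14, 3.14].

### API

Orientations are given as a unit quaternion [x, y, z, w].
In Python, from plant import ctrl gives the robot as it stands. The module is installed in compiled form; this text tells all that it offers. Calls block until the motion is done:
- ctrl.move_to(position, orientation): joint-space move of the TCP to a pose.
- ctrl.move_straight(position, v=0.15, frame=None, contact_N=None): straight line of the TCP; frame=None keeps the orientation; v is the mean speed in m/s. With contact_N (N) it stops when the force on the tool has changed by that much, and returns True; else False.
- ctrl.move_joints(angles): joint-space move.
- ctrl.let_go() and ctrl.clamp(squeeze=None): open the fingers fully, or close them until they stop; squeeze is the grip in N (None keeps the last).
- ctrl.pause(seconds).
- ctrl.inverse_kinematics(position, orientation): joint angles nearest the present ones, or None.
- ctrl.get_obs(): the state.
- ctrl.snapshot(name): name is "scene" or "side" or "wrist"; returns a dict with "img" (400x640x3 uint8, red, green, blue), "fx", "fy", "cx", "cy" (pixels), "k1" (the pictures are not rectified: a ray, as slopes to the right and down, at radius r is drawn at 1 + k1 r^2 times it, then the intrinsics apply), "R" (3x3) and "t" (3): a world point X has camera coordinates R X + t. Camera axes: x right, y down, z forward; pixel columns grow to the right and rows downward; lengths in m; the calibration is good to about 2 mm. A picture is of the moment at which its call begins. There is no depth.
A pose or a line that the arm cannot do raises ctrl.MotionError and nothing moves.
- ctrl.finish_job(): hands the job in, once; it reports no verdict.
The state is a dict: "time_s": time; "q": joint angles; "qd": joint speeds; "joint_torque": joint torques, N m; "ee_pos": TCP position; "orientation": TCP orientation; "force": force on the tool from outside, world axes, zero at the start; "moment": the same for the moment, N m; "finger_gap": finger opening in m.
Only numpy, scipy, OpenCV 4.12 (cv2) and the standard library are available. Lean on these libraries where they do the work, as an engineer would, in place of code of your own. Each camera call takes 0.05 s, during which the arm holds its last target. There are 200 camera calls.

## Working session

There is one attempt and no reset: what is moved stays moved. The work goes in short steps, each a Python script; the robot and the scene stay as the last script left them, time stands still between calls to the robot, and variables do not carry over. Pictures are saved under pics/ and viewed, about 8 in all and at most 12, crops included, and the job is handed in when it is done.

```bash
mkdir -p pics
cat > h.py <<'E'
import numpy as np, cv2
from plant import ctrl
def snap(n,f):
    s=ctrl.snapshot(n); cv2.imwrite(f'pics/{f}.png',cv2.cvtColor(np.array(s['img']),cv2.COLOR_RGB2BGR))
    np.savez(f'pics/{f}.npz',**{k:np.array(s[k]) for k in s}); return s
def load(f): return dict(np.load(f'pics/{f}.npz'))
def proj(s,X):
    c=s['R']@np.array(X,float)+s['t']; a=c[:2]/c[2]; a=a*(1+s['k1']*(a@a))
    return np.array([s['fx']*a[0]+s['cx'],s['fy']*a[1]+s['cy']])
def ray(s,u,v):
    d=np.array([(u-s['cx'])/s['fx'],(v-s['cy'])/s['fy']]); a=d.copy()
    for _ in range(20): a=d/(1+s['k1']*(a@a))
    return -s['R'].T@s['t'], s['R'].T@np.array([a[0],a[1],1])
def atz(s,u,v,z):
    o,d=ray(s,u,v); return o+d*(z-o[2])/d[2]
E
python3 - <<'E'
from h import *
a=snap('scene','s0');b=snap('side','d0');c=snap('wrist','w0')
for s in(a,b,c): print(-s['R'].T@s['t'],s['R'][2],s['fx'],s['k1'])
o=ctrl.get_obs();print(o['time_s'],o['orientation'],o['force'],ctrl.tips_ahead)
E
```

```text
[ 0.9789432  -0.66578827  1.18119679] [-0.33285494  0.45241667 -0.82736132] 514.275561943743 -0.057903766193385435
[0.29159772 0.85460932 1.1833634 ] [ 0.17054544 -0.63572986 -0.75283584] 511.24293593798205 -0.1659357582712624
[ 0.25868743 -0.52027026  0.38374769] [-0.28130247 -0.09010939 -0.9553791 ] 358.4909217154468 -0.07028515685669096
0.15 [-0.57242122  0.41495076 -0.41423026  0.57320424] [ 0.02905753  0.74746294 -0.21671589] 0.1901
```

View pics/s0.png

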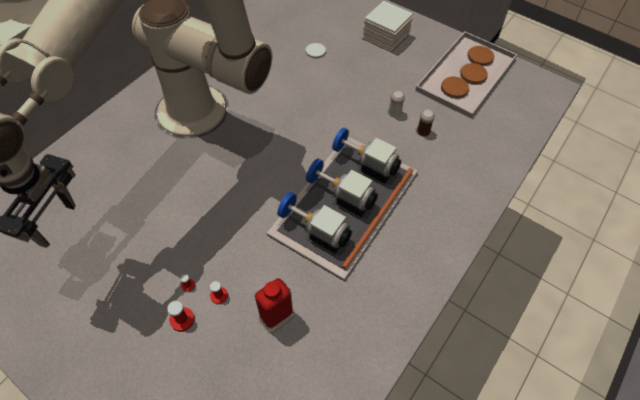

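View pics/d0.png

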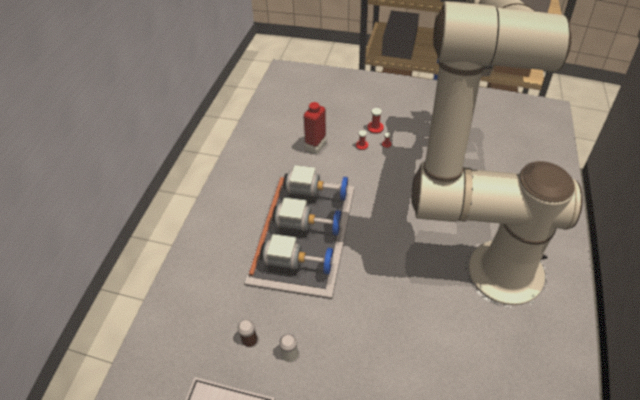

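Run:
```python
import cv2,numpy as np
s=cv2.imread('pics/s0.png');d=cv2.imread('pics/d0.png')
A=cv2.resize(s[122:282,265:425],None,fx=3.75,fy=3.75,interpolation=cv2.INTER_CUBIC)
o=np.zeros((600,800,3),np.uint8);o[:,:600]=A
o[0:260,600:]=cv2.resize(s[270:335,183-20:233-20+0],(200,260),interpolation=cv2.INTER_CUBIC)
o[300:520,600:]=cv2.resize(d[100:155,350:400],(200,220),interpolation=cv2.INTER_CUBIC)
cv2.imwrite('pics/c1.png',o)
B=cv2.resize(d[155:305,240:360],None,fx=4,fy=4,interpolation=cv2.INTER_CUBIC)
o=np.zeros((600,780,3),np.uint8);o[:,:480]=B
o[0:260,480:]=cv2.resize(s[270:335,165:240],(300,260),interpolation=cv2.INTER_CUBIC)
o[300:540,480:]=cv2.resize(d[320:380,230:305],(300,240),interpolation=cv2.INTER_CUBIC)
cv2.imwrite('pics/c2.png',o)
```

```text
(no output)
```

View pics/c1.png

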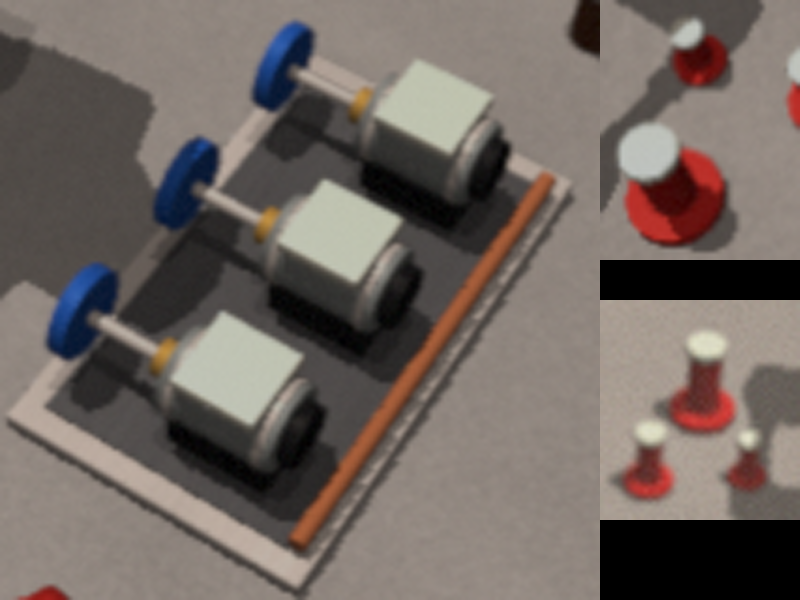

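View pics/c2.png

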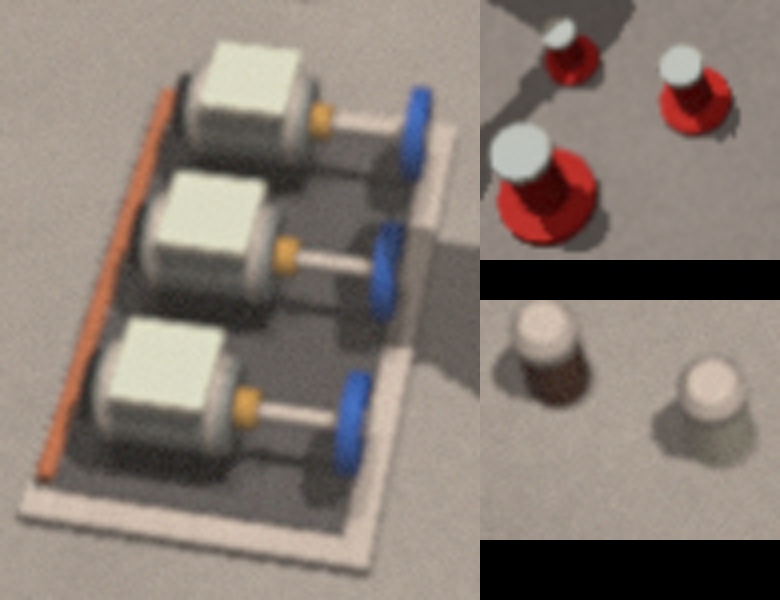

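```bash
cat > fit.py <<'E'
from h import *
from scipy.optimize import least_squares
s,d=load('s0'),load('d0')
S=lambda u,v:(265+u/3.75,122+v/3.75); D=lambda u,v:(240+u/4,155+v/4)
obs=[]
P={'s':[[(417,60),(494,98),(452,152),(373,105)],[(327,180),(403,220),(355,282),(275,235)],[(226,313),(303,357),(249,424),(167,375)]],
'd':[[(133,320),(225,325),(218,405),(108,398)],[(175,172),(266,180),(258,250),(158,243)],[(218,42),(300,48),(293,107),(200,100)]]}
for c,cam,f in(('s',s,S),('d',d,D)):
    for y,q in zip((.13,0,-.13),P[c]):
        p=np.mean([atz(cam,*f(*k),.115) for k in q],0); print(c,y,p)
        obs.append(((.025,y),p))
for cam,f,L in((s,S,[((10,413),(-.12,-.2)),((300,590),(.12,-.2)),((572,188),(.12,.2))]),(d,D,[((457,127),(-.12,-.2)),((365,568),(-.12,.2)),((20,515),(.12,.2))])):
    for k,b in L: p=atz(cam,*f(*k),.016 if k!=(300,590) else .016); print(b,p); obs.append((b,p))
def w(x,b): c,n=np.cos(x[2]),np.sin(x[2]); return np.array([x[0]+c*b[0]-n*b[1],x[1]+n*b[0]+c*b[1]])
r=least_squares(lambda x:np.concatenate([w(x,b)-p[:2] for b,p in obs]),[.7,0,0],loss='soft_l1',f_scale=.003)
print(r.x,np.degrees(r.x[2]));print((r.fun.reshape(-1,2)*1000).round(1))
M=lambda u,v:(165+(u-480)/4,270+v/4); E2=lambda u,v:(350+(u-600)/4,100+(v-300)/4)
for n,a,b,c,wd,cd in(('big',(547,197),(498,197),(597,197),(702,410),(669,410),(735,410)),('med',(696,101),(660,100),(732,100),(648,480),(625,480),(673,480)),('small',(572,60),(545,60),(600,60),(747,473),(729,473),(766,473))):
    print(n,atz(s,*M(*a),.006),np.linalg.norm(atz(s,*M(*b),.006)-atz(s,*M(*c),.006)),atz(d,*E2(*wd),.006),np.linalg.norm(atz(d,*E2(*cd),.006)-atz(d,*E2(*wd),.006)))
D3=lambda u,v:(230+(u-480)/4,320+(v-300)/4)
print('pepper',atz(d,*D3(547,330),.08),'salt',atz(d,*D3(713,387),.08))
print('ketch',atz(s,271,287,.18),atz(d,314,106,.18))
E
python3 fit.py
```

```text
s 0.13 [0.60341609 0.1294815  0.115     ]
s 0 [ 0.6109279  -0.00067351  0.115     ]
s -0.13 [ 0.61827867 -0.13090688  0.115     ]
d 0.13 [0.59731012 0.12732455 0.115     ]
d 0 [ 0.60522488 -0.00192374  0.115     ]
d -0.13 [ 0.61397715 -0.13393497  0.115     ]
(-0.12, -0.2) [ 0.48054603 -0.20528472  0.016     ]
(0.12, -0.2) [ 0.71859524 -0.19509578  0.016     ]
(0.12, 0.2) [0.69611456 0.19647079 0.016     ]
(-0.12, -0.2) [ 0.47415714 -0.20558747  0.016     ]
(-0.12, 0.2) [0.45388442 0.19120883 0.016     ]
(0.12, 0.2) [0.68795361 0.20562432 0.016     ]
[ 0.58447842 -0.00233172  0.0558091 ] 3.197625696480401
[[-1.2 -0.6]
 [-1.5 -0.3]
 [-1.6  0.2]
 [ 4.9  1.5]
 [ 4.2  1. ]
 [ 2.7  3.2]
 [-4.7 -3.4]
 [-3.1 -0.2]
 [-3.   7.6]
 [ 1.7 -3.1]
 [-0.4 -0.5]
 [ 5.2 -1.6]]Traceback (most recent call last):
  File "fit.py", line 18, in <module>
    for n,a,b,c,wd,cd in(('big',(547,197),(498,197),(597,197),(702,410),(669,410),(735,410)),('med',(696,101),(660,100),(732,100),(648,480),(625,480),(673,480)),('small',(572,60),(545,60),(600,60),(747,473),(729,473),(766,473))):
        ^^^^^^^^^^^^^
ValueError: too many values to unpack (expected 6)
```

```bash
sed -i 's/for n,a,b,c,wd,cd in/for n,a,b,c,wc,wd,cd in/; s/atz(d,\*E2(\*wd),.006),np/atz(d,*E2(*wc),.006),np/' fit.py; python3 fit.py | tail -5
```

```text
big [ 0.46384835 -0.50805839  0.006     ] 0.059324220794577116 [ 0.45932281 -0.5079392   0.006     ] 0.05787860603588308
med [ 0.49370582 -0.40923682  0.006     ] 0.044107717364400084 [ 0.48842199 -0.40858038  0.006     ] 0.040580424348096965
small [ 0.41374466 -0.435295    0.006     ] 0.03421572346641077 [ 0.40816459 -0.43619968  0.006     ] 0.03148154241061591
pepper [0.62173541 0.35672944 0.08      ] salt [0.51488437 0.36840199 0.08      ]
ketch [ 0.64060353 -0.36813196  0.18      ] [ 0.63939264 -0.36516819  0.18      ]
```

```bash
cat >> h.py <<'E'
from scipy.spatial.transform import Rotation as Ro
B=np.array([.584,-.002]); YAW=.0558
def bw(x,y,z): c,n=np.cos(YAW),np.sin(YAW); return [B[0]+c*x-n*y,B[1]+n*x+c*y,z]
def tob(p): c,n=np.cos(YAW),np.sin(YAW); d=np.array(p[:2])-B; return np.array([c*d[0]+n*d[1],-n*d[0]+c*d[1]])
def ori(a):  # tool down, jaw x axis at world angle a
    x=np.array([np.cos(a),np.sin(a),0]); y=np.array([0,0,-1.]); return list(Ro.from_matrix(np.c_[x,y,np.cross(x,y)]).as_quat())
QB=ori(YAW-np.pi/2)
Y={'L':.13,'M':0,'R':-.13}
def st(m=''):
    o=ctrl.get_obs(); print(m,round(o['time_s'],2),'bank',(tob(o['ee_pos'])*1000).round(2),'z',round(o['ee_pos'][2],4),'F',np.round(o['force'],2)); return o
def push(k,N=6,zt=.262):
    y=Y[k]; ctrl.move_straight(bw(-.138,y,.34),v=.25); ctrl.move_straight(bw(-.138,y,zt),v=.15)
    h=ctrl.move_straight(bw(-.100,y,zt),v=.012,contact_N=N); o=st(f'push {k} {h}')
    ctrl.move_straight(bw(-.138,y,zt),v=.1); return h,tob(o['ee_pos'])[0]
def pull(k,N=6,zt=.279):
    y=Y[k]; ctrl.move_straight(bw(-.060,y,.34),v=.25); ctrl.move_straight(bw(-.060,y,zt),v=.12); st('in')
    h=ctrl.move_straight(bw(-.108,y,zt),v=.012,contact_N=N); o=st(f'pull {k} {h}')
    return h,tob(o['ee_pos'])[0]
E
python3 - <<'E'
from h import *
ctrl.clamp(5); st('closed')
ctrl.move_to(bw(-.138,-.13,.42),QB); st('hover'); snap('wrist','w1')
push('R'); st('after')
E
```

```text
closed 1.49 bank [-434.09 -520.8 ] z 0.4047 F [-0.29  1.16 -0.5 ]
hover 3.27 bank [-138.09 -130.65] z 0.42 F [-0.06 -0.6  -0.83]
push R True 6.53 bank [-110.94 -129.88] z 0.2615 F [ 0.15 -0.15  0.54]
after 6.95 bank [-138.03 -130.04] z 0.262 F [ 0.19  0.46 -0.15]
```

```bash
python3 - <<'E'
from h import *
push('R',7); push('M',7); push('L',7)
ctrl.move_straight(bw(-.138,.13,.34),v=.25)
snap('scene','s1'); snap('side','d1')
E
python3 - <<'E'
import cv2,numpy as np
s=cv2.imread('pics/s1.png');d=cv2.imread('pics/d1.png');w=cv2.imread('pics/w1.png')
o=np.zeros((600,800,3),np.uint8)
o[:250,:400]=cv2.resize(w,(400,250))
o[:300,400:]=cv2.resize(s[122:242,270:430],(400,300),interpolation=2)
o[300:,:]=0
o[250:600,:400]=cv2.resize(d[150:290,210:370],(400,350),interpolation=2)
cv2.imwrite('pics/c3.png',o)
E
```

```text
push R True 10.19 bank [-110.22 -129.88] z 0.2615 F [-0.14 -0.26  0.17]
push M True 14.18 bank [-1.0979e+02  8.0000e-02] z 0.2614 F [0.05 0.65 0.95]
push L True 18.22 bank [-109.11  130.04] z 0.2614 F [-0.2   0.74  0.37]
```

View pics/c3.png

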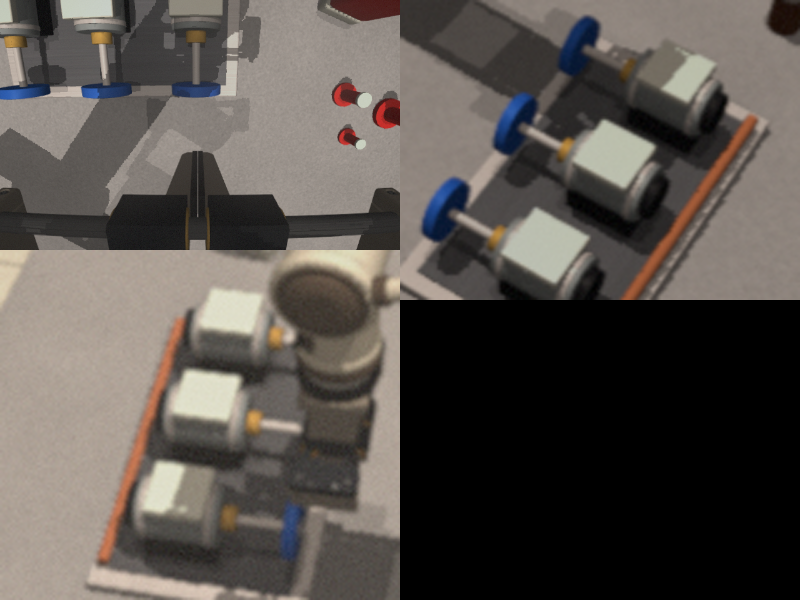

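```bash
cat >> h.py <<'E'
def out(k,x): ctrl.move_straight(bw(x+.008,Y[k],.279),v=.1); ctrl.move_straight(bw(x+.008,Y[k],.34),v=.2)
E
python3 - <<'E'
from h import *
h,x=pull('L',7); out('L',x); st()
s=snap('wrist','w2')
E
```

```text
in 20.32 bank [-60.05 130.05] z 0.2795 F [ 0.16 -0.34 -0.46]
pull L True 22.33 bank [-81.58 129.96] z 0.2791 F [ 1.87 -0.56  1.34]
 23.04 bank [-73.83 130.02] z 0.3396 F [-0.49 -0.14 -0.63]
```

Run:
```python
from h import *
push('L',8); ctrl.move_straight(bw(-.138,.13,.34),v=.25)
h,x=pull('M',7); out('M',x); st()
```

```text
push L True 26.38 bank [-108.68  130.04] z 0.2614 F [-0.39  0.46  0.19]
in 28.69 bank [-59.86   0.36] z 0.2796 F [ 0.74 -0.35  0.15]
pull M True 30.62 bank [-79.93  -0.  ] z 0.2791 F [ 2.33 -0.08  0.96]
 31.33 bank [-7.217e+01  5.000e-02] z 0.3396 F [ 0.13  0.32 -0.18]
```

Run:
```python
from h import *
h,x=pull('R',8); out('R',x); st()
snap('wrist','w3');
if x<-.087:
    push('M',8); ctrl.move_straight(bw(-.138,0,.34),v=.25); st()
snap('scene','s3')
```

```text
in 32.67 bank [ -59.73 -129.65] z 0.2795 F [0.49 0.48 0.58]
pull R True 35.04 bank [ -89.8  -129.99] z 0.279 F [1.84 0.38 0.86]
 35.75 bank [ -82.05 -129.93] z 0.3396 F [-0.16  0.17 -1.02]
push M True 39.4 bank [-1.0848e+02  9.0000e-02] z 0.2614 F [-0.02  0.22  0.1 ]
 40.3 bank [-1.3737e+02 -1.3000e-01] z 0.3409 F [-0.13  0.09 -0.08]
```

```bash
cat > disc.py <<'E'
from h import *
import sys
def cen(f,k):
    s=load(f);im=s['img'].astype(float); c=proj(s,bw(-.097,Y[k],.075)).round().astype(int)
    P=im[c[1]-22:c[1]+23,c[0]-22:c[0]+23]
    w=np.clip((P[...,2]/(P.sum(2)+20)-.45)/.25,0,1)
    g=np.mgrid[-22:23,-22:23]; u=(w*g[1]).sum()/w.sum()+c[0]; v=(w*g[0]).sum()/w.sum()+c[1]
    # displacement along bank x by projection
    p0=proj(s,bw(-.095,Y[k],.075)); J=(proj(s,bw(-.085,Y[k],.075))-p0)/10
    e=np.array([u,v])-p0; return (e@J)/(J@J), (e[0]*J[1]-e[1]*J[0])/np.hypot(*J), w.sum()
for f in sys.argv[1:]:
    for k in 'LMR': print(f,k,np.round(cen(f,k),2))
E
python3 disc.py s0 s1 s3 d0
```

```text
s0 L [-8.45 -0.76 39.61]
s0 M [-6.33  0.66 40.85]
s0 R [-7.4   0.61 52.98]
s1 L [-5.16 -2.91 37.81]
s1 M [-3.13  1.34 46.68]
s1 R [-3.41  0.16 51.36]
s3 L [-4.61 -0.9  40.69]
s3 M [-2.79  0.69 42.32]
s3 R [-19.21   0.48  50.8 ]
d0 L [-1.39 -4.12  8.86]
d0 M [-0.22  0.5   2.42]
d0 R [-1.88 -4.35  4.53]
```

Run:
```python
from h import *
for a in (135,120,150,-45): print(a,ctrl.inverse_kinematics([.492,-.409,.36],ori(np.radians(a))))
q=ori(np.radians(135)); ok=ctrl.inverse_kinematics([.492,-.409,.36],q)
if ok is not None and abs(ok[5])<2.9:
    ctrl.move_straight(bw(-.138,0,.40),v=.3)
    ctrl.move_to([.492,-.409,.36],q); st(); ctrl.let_go(); st(); snap('wrist','w4')
```

```text
135 None
120 [-8.82054269e-01  3.57044699e-01  1.44899954e+00 -4.44089210e-16
  1.33554841e+00 -2.97644937e+00]
150 [-8.82054269e-01  3.57044699e-01  1.44899954e+00 -4.44089210e-16
  1.33554841e+00  2.78313716e+00]
-45 [-8.82054269e-01  3.57044699e-01  1.44899954e+00 -4.44089210e-16
  1.33554841e+00 -9.66561058e-02]
```

Run:
```python
from h import *
q=ori(np.radians(-20)); print(ctrl.inverse_kinematics([.492,-.409,.36],q))
ctrl.move_straight(bw(-.138,0,.40),v=.3)
ctrl.move_to([.492,-.409,.36],q); st(); ctrl.let_go(); st(); snap('wrist','w4')
```

```text
[-8.82054269e-01  3.57044699e-01  1.44899954e+00 -4.44089210e-16
  1.33554841e+00 -5.32988419e-01]
 42.25 bank [-114.33 -400.47] z 0.3593 F [-0.46 -0.12 -0.03]
 43.62 bank [-114.56 -401.24] z 0.36 F [-0.54 -0.12  0.39]
```

View pics/w4.png

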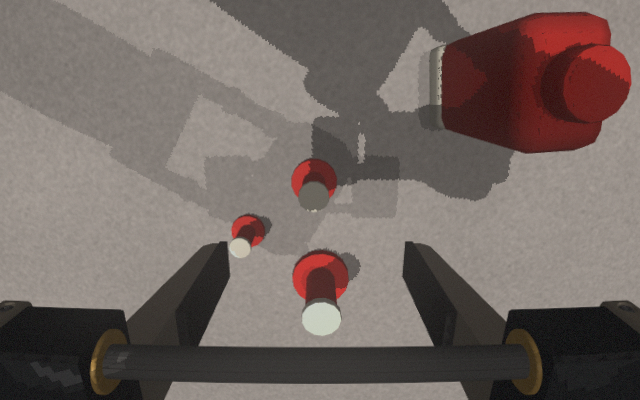

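Run:
```python
from h import *
s=load('w4')
for n,u,v,l,r in(('med',314,180,291,337),('small',248,231,231,265),('big',320,276,292,348)):
    p=atz(s,u,v,.007);print(n,p,np.linalg.norm(atz(s,l,v,.007)-atz(s,r,v,.007)))
print(atz(s,314,197,.059),proj(s,[.492,-.409,.007]),proj(s,[.492,-.409,.059]))
print(ctrl.get_obs()['ee_pos'])
```

```text
med [ 0.49059699 -0.40605792  0.007     ] 0.04389848587563351
small [ 0.41059032 -0.43260933  0.007     ] 0.034191506105636114
big [ 0.46119256 -0.50455675  0.007     ] 0.05834215369676009
[ 0.49031117 -0.40769605  0.059     ] [316.43622349 182.32568309] [316.48954121 197.76048639]
[ 0.49199913 -0.40900324  0.35998646]
```

Run:
```python
from h import *
m=[.4913,-.4073]
ctrl.move_straight([*m,.36],v=.1); ctrl.move_straight([*m,.203],v=.15,contact_N=15); st()
ctrl.clamp(15); o=st(); print(o['finger_gap'])
ctrl.move_straight([*m,.42],v=.2); print(ctrl.get_obs()['finger_gap'])
p=bw(.028,-.131,.42); print(p)
ctrl.move_straight(p,v=.25); ctrl.move_straight(p[:2]+[.340],v=.15); o=st(); print(o['ee_pos'],o['finger_gap'])
for c,f in(('scene','s5'),('side','d5'),('wrist','w5')): snap(c,f)
a=cv2.imread('pics/s5.png')[190:265,290:370];b=cv2.imread('pics/d5.png')[130:205,270:350]
w=cv2.imread('pics/w5.png')
cv2.imwrite('pics/c5.png',np.vstack([np.hstack([cv2.resize(a,(400,375),interpolation=2),cv2.resize(b,(400,375),interpolation=2)]),np.hstack([w[150:375,120:520],0*w[:225,:400]])]))
```

```text
45.12 bank [-114.77 -399.99] z 0.2043 F [ 0.26 -1.12  0.12]
 46.15 bank [-115.19 -399.5 ] z 0.203 F [ 0.67 -1.08 -0.15]
0.024773821570340013
0.025012393455535416
[np.float64(0.6192624275922727), np.float64(-0.131234520157347), 0.42]
 49.43 bank [  28.19 -131.47] z 0.341 F [0.87 0.52 0.26]
[ 0.61948119 -0.13168884  0.3409674 ] 0.02518568780390082
```

View pics/c5.png

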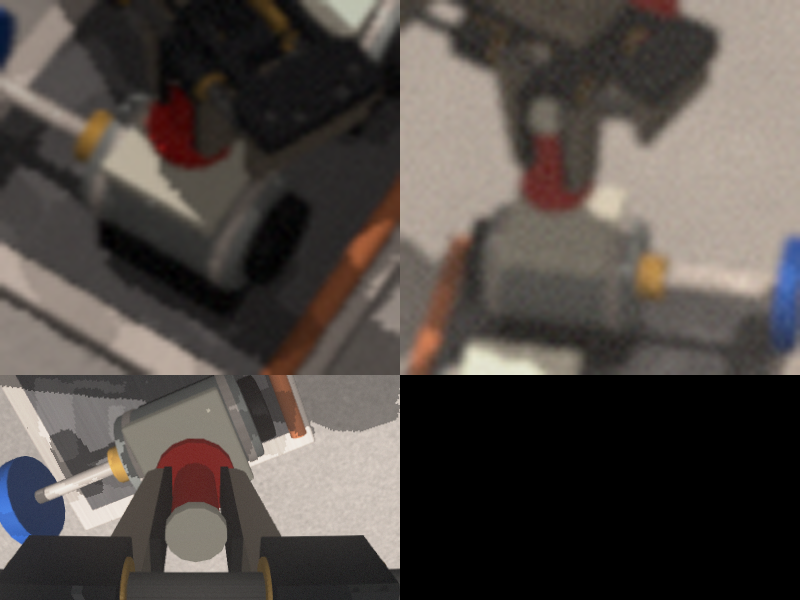

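Run:
```python
from h import *
s=load('w5'); 
im=cv2.imread('pics/w5.png')
for dx,dy in((-32,-32),(32,-32),(32,32),(-32,32)):
    p=proj(s,bw(.028+dx/1e3,-.131+dy/1e3,.115)); q=p-[200,120]; cv2.drawMarker(im,tuple(int(round(x)) for x in p),(0,255,0),0,8,1); print(p.round(1))
p=proj(s,[.6193,-.1312,.115+.024]);print(p)
cv2.imwrite('pics/c6.png',cv2.resize(im[130:330,200:420],(770,700),interpolation=2)[:600])
```

```text
[289.  290.9]
[380.6 255.8]
[343.1 164.5]
[245.2 205.6]
[314.49181157 247.42284207]
```

View pics/c6.png

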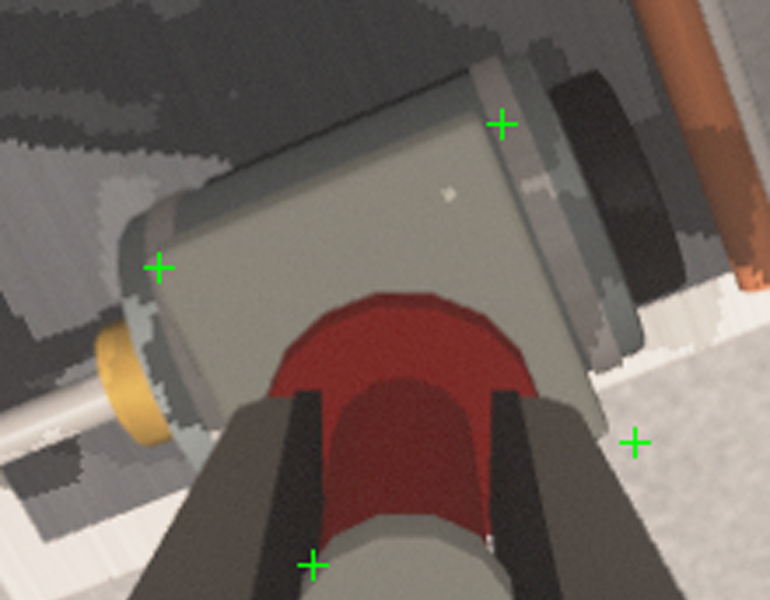

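```bash
python3 - <<'E'
from h import *
p=[.618,-.1294]
ctrl.move_straight([*p,.335],v=.06)
h=ctrl.move_straight([*p,.311],v=.025,contact_N=4); o=st(f'place {h}')
ctrl.pause(.3); ctrl.let_go(); st(); z=o['ee_pos'][2]
ctrl.move_straight([*p,.46],v=.15)
ctrl.move_straight([.45,-.13,.46],v=.3); ctrl.move_to([.30,-.25,.46],QB); st()
for c,f in(('scene','s7'),('side','d7')): snap(c,f)
a=cv2.imread('pics/s7.png')[120:300,250:430];b=cv2.imread('pics/d7.png')[130:310,210:390]
cv2.imwrite('pics/c7.png',np.hstack([cv2.resize(a,(400,400),interpolation=2),cv2.resize(b,(400,400),interpolation=2)]))
E
python3 disc.py s0 s1 s3 s7
```

```text
place True 50.52 bank [  26.6  -129.04] z 0.3175 F [-1.49  0.39  3.78]
 51.88 bank [  26.41 -128.89] z 0.3169 F [ 0.35 -0.22  0.04]
 54.48 bank [-296.55 -232.04] z 0.46 F [ 0.45  0.15 -0.07]
s0 L [-8.45 -0.76 39.61]
s0 M [-6.33  0.66 40.85]
s0 R [-7.4   0.61 52.98]
s1 L [-5.16 -2.91 37.81]
s1 M [-3.13  1.34 46.68]
s1 R [-3.41  0.16 51.36]
s3 L [-4.61 -0.9  40.69]
s3 M [-2.79  0.69 42.32]
s3 R [-19.21   0.48  50.8 ]
s7 L [-4.86 -1.06 41.17]
s7 M [-3.11  0.79 45.17]
s7 R [-19.18   0.52  54.04]
```

View pics/c7.png

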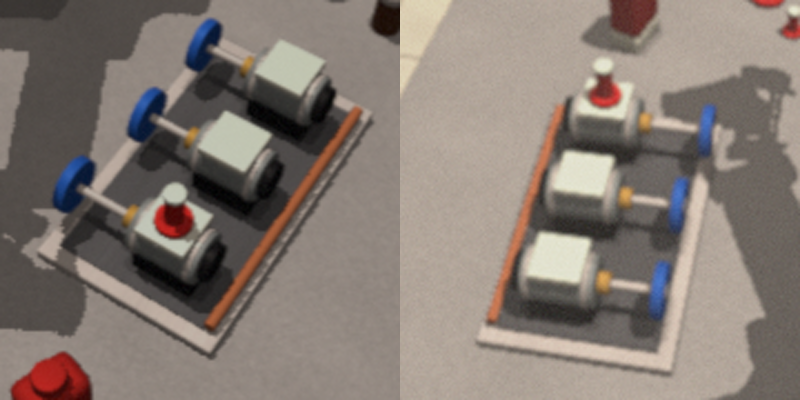

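Run:
```python
from h import *
for f,box in(('s7',(300,195,360,240)),('d7',(280,155,325,185))):
    s=load(f);im=s['img'].astype(int);x0,y0,x1,y1=box;P=im[y0:y1,x0:x1]
    m=(P[...,0]>1.8*P[...,1])&(P[...,0]>90)&(P[...,2]<.6*P[...,0]); v,u=np.nonzero(m)
    # foot widest rows
    rows=[(r+y0,u[v==r].min()+x0,u[v==r].max()+x0) for r in np.unique(v)]
    r=max(rows,key=lambda t:t[2]-t[1]); print(f,rows)
    print(atz(s,(r[1]+r[2])/2,r[0],.121))
```

```text
s7 [(np.int64(212), np.int64(324), np.int64(332)), (np.int64(213), np.int64(322), np.int64(333)), (np.int64(214), np.int64(321), np.int64(334)), (np.int64(215), np.int64(320), np.int64(335)), (np.int64(216), np.int64(320), np.int64(335)), (np.int64(217), np.int64(320), np.int64(336)), (np.int64(218), np.int64(320), np.int64(336)), (np.int64(219), np.int64(320), np.int64(336)), (np.int64(220), np.int64(320), np.int64(336)), (np.int64(221), np.int64(320), np.int64(336)), (np.int64(222), np.int64(320), np.int64(335)), (np.int64(223), np.int64(321), np.int64(334)), (np.int64(224), np.int64(322), np.int64(333)), (np.int64(225), np.int64(323), np.int64(331)), (np.int64(226), np.int64(325), np.int64(330))]
[ 0.61569933 -0.12753442  0.121     ]
d7 [(np.int64(165), np.int64(300), np.int64(303)), (np.int64(166), np.int64(300), np.int64(303)), (np.int64(167), np.int64(300), np.int64(304)), (np.int64(168), np.int64(300), np.int64(306)), (np.int64(169), np.int64(299), np.int64(307)), (np.int64(170), np.int64(297), np.int64(307)), (np.int64(171), np.int64(296), np.int64(308)), (np.int64(172), np.int64(296), np.int64(308)), (np.int64(173), np.int64(296), np.int64(308)), (np.int64(174), np.int64(296), np.int64(308)), (np.int64(175), np.int64(296), np.int64(307)), (np.int64(176), np.int64(297), np.int64(306)), (np.int64(177), np.int64(299), np.int64(304))]
[ 0.61816174 -0.13723777  0.121     ]
```

```bash
python3 -c "
from h import *
st(); ctrl.finish_job()"
```

```text
54.58 bank [-296.3  -231.57] z 0.46 F [ 0.43 -0.16  0.16]
the job is handed in; nothing more can be done
```

The worn pump is the right one (-y side). I handed the job in at about 54.6 s of the 72 s, with the arm clear of everything.

**Pushing home:** I pushed all three shafts to their stops, halting each push at a 6–8 N force change. In the scene camera the discs moved about 3.3 mm (left), 3.2 mm (middle) and 4.0 mm (right), which fits the 3 to 4.2 mm they started out.

**Drawing out:** Contact positions gave about 7 mm of travel for the left shaft and 5.5 mm for the middle. The right gave about 14 to 15 mm, and about 15.8 mm in the camera. I pushed the left and middle home again and left the right one at its outer stop.

**Marker:** I took the 44 mm marker, whose foot measured 41–44 mm against 58–59 and 31–34 mm for the look-alikes. It stands upright on the right pump's pad. The arm path kept clear of the shakers and the ketchup.

**Last checks and disagreements:**
- **Shafts:** The last scene picture shows the left and middle discs at their home positions to within about 0.3 mm and the right disc unchanged after its pull.
- **First pushes:** They stopped 0.4 to 1.3 mm short of the later 8 N pushes on the left and middle. I judged them home from the camera shifts and did not repeat the sequence. The right shaft was pushed home only that first time, before it was drawn out.
- **Marker position:** It is within roughly 2 to 4 mm of the pad centre. The scene and side cameras disagree by about 4 mm, so I cannot say closer than that.
- **Finger gap:** The gap on the marker read about 25 mm against the 22 mm stem, so the fingers were probably on the 26 mm cap. It held and set down without trouble.

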